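# Stand the stain reagents in their locator trays

## Task

Get the blood-smear station ready: stand each of the four white reagent containers in the low grey tray whose outline matches its foot (wide round jar, narrow round vial, square bottle, flat oblong bottle), upright, down on the tray's floor, and with the square and the oblong bottle lined up with their trays' sides. Set them down rather than dropping them, and do not tip any of them over.

Things in the scene. Friction and masses are not known exactly. Their poses are not given: they have to be found in the camera images.
- jar: Closed white plastic container with a blue cap, loose, standing upright. Origin: centre of its underside, z up. Wide round jar: body 70 mm diameter from 0 to 44 mm high, a sloping shoulder to 52 mm, then a neck and cap 38 mm in diameter up to 86 mm, where it can be gripped. About 0.28 kg.
- vial: Closed white plastic container with a blue cap, loose, standing upright. Origin: centre of its underside, z up. Narrow round vial: body 38 mm diameter, 62 mm high, with a cap 30 mm in diameter up to 78 mm. About 0.09 kg.
- square_bottle: Closed white plastic container with a blue cap, loose, standing upright. Origin: centre of its underside, z up. Square bottle: body 50 x 50 mm (sides along its x and y), 62 mm high, with a round cap 34 mm in diameter up to 80 mm. About 0.17 kg.
- flat_bottle: Closed white plastic container with a blue cap, loose, standing upright. Origin: centre of its underside, z up. Flat oblong bottle: body 84 mm long (its x) by 36 mm wide (its y), 62 mm high, with a round cap 26 mm in diameter at the middle up to 76 mm. About 0.18 kg.
- jar_tray: Fixed to the surface. Grey, 10 mm high overall, open on top, with a dark flat floor 3 mm above the work surface inside a 6 mm wide rim. Origin: centre of the underside, z up. Large round tray for the jar: inside diameter 86 mm, outside 98 mm.
- vial_tray: Fixed to the surface. Grey, 10 mm high overall, open on top, with a dark flat floor 3 mm above the work surface inside a 6 mm wide rim. Origin: centre of the underside, z up. Small round tray for the vial: inside diameter 54 mm, outside 66 mm.
- square_tray: Fixed to the surface. Grey, 10 mm high overall, open on top, with a dark flat floor 3 mm above the work surface inside a 6 mm wide rim. Origin: centre of the underside, z up. Square tray for the square bottle: inside 66 x 66 mm, outside 78 x 78 mm, sides along its x and y; any quarter turn of the bottle will do.
- flat_tray: Fixed to the surface. Grey, 10 mm high overall, open on top, with a dark flat floor 3 mm above the work surface inside a 6 mm wide rim. Origin: centre of the underside, z up. Oblong tray for the flat bottle: inside 100 mm (its x) by 52 mm (its y), outside 112 x 64 mm; either way round will do.
Things that resemble listed ones, but are neither listed nor needed, are in the scene too. Leave any purple or turquoise look-alike of the flat_bottle alone. What is shaped like the vial but yellow is not meant.

How it is judged:
By the outcome, as a careful person would: the job done as asked, in the order asked, and still so for the second after the job is handed in, with the robot touching nothing.
It also fails if it takes over 102 s, if anything falls off the work surface, if the arm or the gripper's body presses on something with over 40 N, if the wrist force passes 120 N, or if a joint passes its speed limit or range.

## Robot

A 7-joint arm with a two-finger parallel gripper is mounted at the origin on the work surface. World frame = base frame: x ahead of the robot, y to its left, z up, the work surface at z = 0. Lengths are in m, angles in rad, forces in N, time in s.
With the tool pointing down it reaches from about 0.425 to 0.875 m from the base axis. Payload 4.7 kg.
Tool frame: the origin (TCP) lies on the centre line of the jaws, within the pads' length; the fingertips stand 14 mm ahead of it and the grasp point (between the pads) lies 5 mm behind it; z points along the fingers, x is the direction in which the jaws open and shut, and the axes are right-handed (so a half turn about z gives the same grasp; the last joint's range is limited). The gripper opens to 87 mm and grips with 3 to 60 N. Pads are 19 mm wide; open, the fingers measure 117 mm over their backs; the gripper's body (75 mm by 190 mm) begins 51 mm behind the grasp point.
Start: joints at [1.162, 0.321, -0.07, 1.45, 0.023, 1.371, -0.057], TCP at [0.267, -0.593, 0.237] pointing down, gripper open.
Joint ranges: [-2.86, 2.86], [-0.3, 2.09], [-1.38, 1.24], [0.06, 2.45], [-1.56, 4.7], [0.09, 2.05], [-2.69, 2.69]. Speed limits (rad/s): [2.57, 2.57, 3.14, 3.14, 3.14, 3.14, 3.14].

## Interface

Orientations are given as a rotation vector (axis times angle).
In Python, from bench import ctrl gives the robot as it stands.
- The arm moves only by the tool drive_tool, never from a script. Its argument "rows" is a list that holds one entry, the list of rows, each a list of 5 numbers: the shift along the tool's x, y, z scaled (see below), then the turn about the tool's z scaled (see below), then the closure in counts, from 0 (fully open) to 255 (shut). In form: [[[dx, dy, dz, spin, jaw], ...]]. A call has 1 to 20 rows; each row is the pose to reach, as a shift and turn from the pose commanded when the call began, along the tool's axes at that moment, turning the shorter way round; what a row does not reach only later rows make up. The controller multiplies each number of a shift by 300 mm and each number of a turn by pi rad. A row lasts 1/8 s, in which the tool goes at most 62.5 mm and 10.7 degrees, less where a joint would pass 70% of its speed; a pose out of reach is approached as far as the arm can. A call with a number of a shift or a turn outside -1 to 1 is refused whole. A call with a gripper value outside its range is refused whole. The fingers move at their own pace and stop on an object; "grip_force" is the grip in N (left out, the last holds). Time passes only in rows, so rows that repeat a pose let the fingers close. It gives the time, the measured TCP pose, the force and the opening at its end, in the units of the state.
- ctrl.get_state(): the state, without advancing time (a new reading comes with each control period).
- ctrl.get_image(name): name is "side" or "top"; returns a dict with "img" (480x640x3 uint8, blue, green, red), "camera_matrix" (3x3 intrinsics, pixels), "k1" (the pictures are not rectified: a ray, as slopes to the right and down, at radius r is drawn at 1 + k1 r^2 times it, then the intrinsics apply), "R" (3x3) and "t" (3): a world point X has camera coordinates R X + t. Camera axes: x right, y down, z forward; pixel columns grow to the right and rows downward; lengths in m; the calibration is good to about 2 mm. A picture is of the moment at which its call begins. There is no depth.
- ctrl.close_job(): hands the job in, once; it reports no verdict.
The state is a dict: "time": time; "joint_positions": joint angles; "qd": joint speeds; "joint_torque": joint torques, N m; "position": TCP position; "tool_rot": TCP orientation; "ft_force": force on the tool from outside, world axes, zero at the start; "torque": the same for the moment, N m; "grip_width": opening from 0.0 (shut) to 1.0 (fully open).
Only numpy, scipy, OpenCV 4.12 (cv2) and the standard library are available. Lean on these libraries where they do the work, as an engineer would, in place of code of your own. Each camera call takes 0.05 s, during which the arm holds its last target.

## Working session

There is one attempt and no reset: what is moved stays moved. The work goes in short steps, Python scripts to look and compute and a tool call to move; the robot and the scene stay as the last step left them, time stands still between calls to the robot, and variables do not carry over. Pictures are saved under pics/ and viewed, and the job is handed in when it is done.

Besides the shell and the picture viewer there is one more tool, called after "Request:" as a command line: name --argument value ..., lists and objects as JSON in quotes. drive_tool: Moves the arm, as the interface text tells. Its arguments: {"type":"object","properties":{"rows":{"type":"array"},"grip_force":{"type":"number"}},"required":["rows"]}

```bash
ls; mkdir -p pics; python3 - <<'E'
from bench import ctrl
import cv2,pickle
for n in("top","side"):
    d=ctrl.get_image(n); cv2.imwrite(f"pics/{n}0.png",d["img"]); pickle.dump(d,open(f"pics/{n}0.pkl","wb"))
    print(n,d["camera_matrix"],d["k1"],d["R"],d["t"])
s=ctrl.get_state(); print(s)
E
```

```text
pics
top [[541.01031703   0.         310.85534988]
 [  0.         541.01031703 235.28271422]
 [  0.           0.           1.        ]] -0.14692565033765703 [[-0.00427586 -0.99985064  0.01674548]
 [-0.98941085  0.00180057 -0.14513072]
 [ 0.14507889 -0.01718872 -0.98927077]] [0.06985763 0.5356877  0.98329369]
side [[517.32120932   0.         326.82198273]
 [  0.         517.32120932 251.40402109]
 [  0.           0.           1.        ]] -0.12022620882488581 [[-0.75090558 -0.6603492   0.00893027]
 [-0.48435298  0.54148133 -0.68716822]
 [ 0.44893541 -0.52032385 -0.72644345]] [0.44742965 0.23753433 0.91017542]
{'time': 0.1, 'joint_positions': array([ 1.16207905,  0.32175987, -0.07009228,  1.45153645,  0.02264113,
        1.37076014, -0.05691116]), 'qd': array([-5.70948287e-05, -3.26854091e-03, -1.15629774e-03, -1.93889565e-03,
        1.69885805e-03,  7.41770036e-04, -1.21745529e-03]), 'joint_torque': array([ 1.05798488e-03, -4.92571378e+01, -4.05037813e-01, -3.13397241e+01,
       -6.41825167e-02,  3.95281019e-02,  7.98700898e-05]), 'position': array([ 0.26647971, -0.59237123,  0.23557208]), 'tool_rot': array([-2.63747948e+00,  1.70536554e+00,  2.31429229e-03]), 'ft_force': array([ 1.26735559, -0.78704154,  0.63946426]), 'torque': array([ 0.03884675, -0.04118603, -0.04156827]), 'grip_width': 0.9972461859551025}
```

View pics/top0.png

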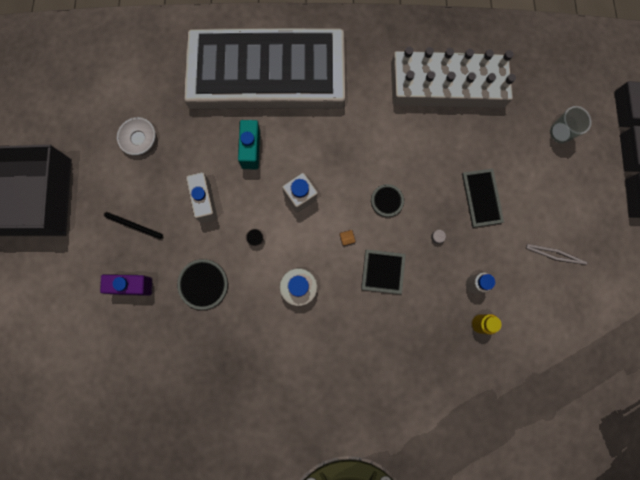

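View pics/side0.png

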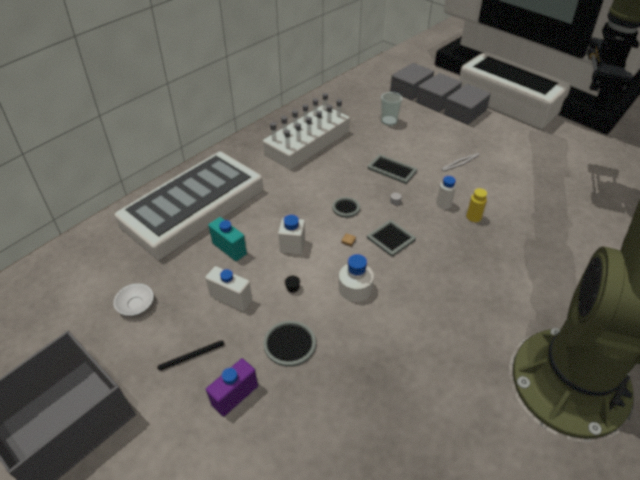

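Top view: blue caps at (298,287) jar, (300,188) square, (199,194) white flat, (486,283) white vial. The look-alikes are the purple (122,285) and turquoise (248,143) bottles and the yellow vial (490,324). Trays are at (203,285) large round, (388,201) small round, (384,272) square and (482,198) oblong. Next I'll check this choice in one close crop and measure.

```bash
cat > h.py <<'E'
import cv2,numpy as np,pickle
def ray(d,px):
    K=d["camera_matrix"];p=np.atleast_2d(px).astype(float)
    u=cv2.undistortPoints(p.reshape(-1,1,2),K,np.array([d["k1"],0,0,0,0.])).reshape(-1,2)
    v=np.c_[u,np.ones(len(u))]@d["R"]
    return -d["R"].T@d["t"],v
def onz(d,px,z):
    c,v=ray(d,px); return (c+v*((z-c[2])/v[:,2])[:,None])[:,:2]
def comps(mask,amin=40):
    n,l,s,c=cv2.connectedComponentsWithStats(mask.astype(np.uint8))
    return [(i,s[i],c[i],l==i) for i in range(1,n) if s[i][4]>amin]
def load(n): return pickle.load(open(f"pics/{n}.pkl","rb"))
def caps(d):
    hsv=cv2.cvtColor(d["img"],cv2.COLOR_BGR2HSV)
    m=(abs(hsv[...,0].astype(int)-112)<10)&(hsv[...,1]>150)&(hsv[...,2]>70)
    return comps(m,20)
def darks(d,lo=0,hi=32):
    g=d["img"].max(2); return comps(g<hi,150)
E
python3 - <<'E'
from h import *
t=load("top0");s=load("side0")
for n,d in(("top",t),("side",s)):
    print(n)
    for i,st,c,m in caps(d): print("cap",st,c.round(1), onz(d,c,.08).round(4))
    for i,st,c,m in darks(d):
        if st[4]<4000:
            ct=max(cv2.findContours(m.astype(np.uint8),0,cv2.CHAIN_APPROX_NONE)[0],key=len).reshape(-1,2)
            w=onz(d,ct,.005); r=cv2.minAreaRect((w*1000).astype(np.float32))
            print("dark",st,c.round(1),r)
im=cv2.resize(t["img"][120:350,90:520],None,fx=1.86,fy=1.86,interpolation=cv2.INTER_CUBIC)
cv2.imwrite("pics/crop0.png",cv2.convertScaleAbs(im,alpha=1.8))
E
```

```text
top
cap [241 132  13  12 129] [246.8 137.5] [[0.7148 0.1879]]
cap [292 179  16  17 223] [299.6 187.6] [[0.6184 0.0893]]
cap [192 187  13  13 127] [197.6 193. ] [[0.6087 0.2769]]
cap [480 275  15  15 181] [486.8 281.6] [[ 0.4435 -0.2527]]
cap [113 277  13  14 147] [118.9 283.3] [[0.4424 0.4174]]
cap [289 276  19  20 307] [298.  285.6] [[0.4388 0.0924]]
dark [ 615   83   25   89 1219] [627. 129.] ((780.1884155273438, -627.90283203125), (53.63591766357422, 203.55609130859375), 89.8130874633789)
dark [240 132  20  37 154] [252.7 158.7] ((714.3159790039062, 188.9713897705078), (36.505069732666016, 76.21206665039062), 87.10831451416016)
dark [  0 147  48  16 653] [ 23.1 154.2] ((712.2650146484375, 667.1530151367188), (30.500120162963867, 107.73639678955078), 0.061266835778951645)
dark [   0  146   71   90 2195] [ 52.1 199.7] ((635.5137329101562, 629.913330078125), (147.1239471435547, 186.20651245117188), 89.89022064208984)
dark [ 468  173   32   50 1110] [483.  197.2] ((618.39892578125, -279.7972412109375), (97.53787994384766, 49.03242492675781), 8.113038063049316)
dark [626 173  14  45 53
[... 1913 characters left out ...]
 30  23 268] [390.6 236.6] ((470.1993408203125, -74.10702514648438), (50.201080322265625, 54.45832061767578), 83.24774169921875)
dark [578 258  23  59 749] [588.9 287.6] ((65.10385131835938, -240.6365203857422), (35.41089630126953, 184.44911193847656), 10.851299285888672)
dark [269 326  41  34 793] [288.9 342.4] ((444.80889892578125, 278.37371826171875), (75.76608276367188, 71.6607437133789), 49.609371185302734)
dark [159 342  64  27 195] [190.8 355.4] ((559.1087646484375, 420.5726318359375), (121.82752227783203, 8.2855224609375), 69.01676940917969)
dark [549 347  81  62 546] [593.8 386.9] ((-20.787193298339844, -17.99444580078125), (159.90345764160156, 79.86176300048828), 14.02196216583252)
```

View pics/crop0.png

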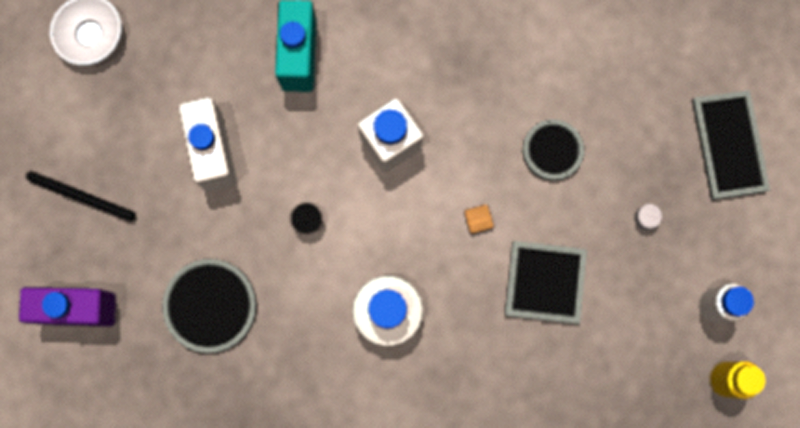

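Crop confirms the choice. White body with blue cap: jar, square bottle, flat bottle and the vial at (735,300). The purple, turquoise and yellow ones stay put. Next: body orientation and centres, from both views.

```bash
python3 - <<'E'
from h import *
t=load("top0");s=load("side0")
H={"jar":((298,286),(357,264),.086),"vial":((487,282),(449,181),.078),"square":((300,188),(291,222),.080),"flat":((198,193),(226,275),.076)}
for n,d,k in(("top",t,0),("side",s,1)):
  C=-d["R"].T@d["t"]; print(n,C.round(3))
  cs=caps(d)
  for name,v in H.items():
    i,st,c,m=min(cs,key=lambda q:np.hypot(*(q[2]-v[k])))
    # brighter top part of the cap only
    b=d["img"][...,0]*m; top=m&(b>0.75*np.percentile(b[m],90))
    ys,xs=np.nonzero(top); cc=np.array([xs.mean(),ys.mean()])
    print(name,"cap",top.sum(),m.sum(),onz(d,cc,v[2]).round(4), onz(d,c,v[2]-.006).round(4))
  hsv=cv2.cvtColor(d["img"],cv2.COLOR_BGR2HSV)
  if k==0:
   for name,zt in(("square",.062),("flat",.062),("jar",.044),("vial",.062)):
    v=H[name][0]; x,y=v
    w=(hsv[...,1]<60)&(hsv[...,2]>115)
    hue=(abs(hsv[...,0].astype(int)-112)<10)&(hsv[...,1]>60)
    r=np.zeros_like(w); r[y-32:y+33,x-32:x+33]=1
    mm=((w|hue)&r).astype(np.uint8)
    ct=max(cv2.findContours(mm,0,cv2.CHAIN_APPROX_NONE)[0],key=cv2.contourArea).reshape(-1,2)
    print(name,cv2.minAreaRect((onz(d,ct,zt)*1000).astype(np.float32)), hsv[y-8:y+20:3,x+12,2])
s0=load("top0")
E
```

```text
top [0.388 0.086 1.049]
jar cap 307 307 [[0.4385 0.0923]] [[0.4388 0.0924]]
vial cap 171 181 [[ 0.4438 -0.254 ]] [[ 0.444  -0.2555]]
square cap 214 223 [[0.6189 0.0895]] [[0.6199 0.0893]]
flat cap 118 127 [[0.6102 0.2781]] [[0.611  0.2788]]
square ((619.9601440429688, 89.60438537597656), (48.494869232177734, 48.80611038208008), 33.97251892089844) [ 93  91 141 160 160 146  56  52  61  62]
flat ((610.6261596679688, 278.5700988769531), (82.5000228881836, 34.946537017822266), 14.03288745880127) [ 57  55  50  48  58  79 122 142 151 152]
jar ((439.2431945800781, 92.57969665527344), (66.83595275878906, 64.88943481445312), 89.85443115234375) [151 149 144 144 151 135 149 148  67  59]
vial ((445.794189453125, -255.49053955078125), (38.74763870239258, 29.83601188659668), 89.23635864257812) [95 95 91 91 90 93 98 96 96 95]
side [0.042 0.64  0.82 ]
jar cap 181 266 [[0.4359 0.0955]] [[0.4347 0.0966]]
vial cap 59 82 [[ 0.4411 -0.2491]] [[ 0.4424 -0.2523]]
square cap 105 146 [[0.6156 0.0928]] [[0.6165 0.0918]]
flat cap 76 97 [[0.6062 0.2806]] [[0.6083 0.2789]]
```

```bash
cat >> h.py <<'E'
from scipy.spatial.transform import Rotation as Ro
def plan(*tg):
    from bench import ctrl
    s=ctrl.get_state(); R=Ro.from_rotvec(s["tool_rot"]).as_matrix(); p=s["position"]
    yaw=np.degrees(np.arctan2(R[1,0],R[0,0]))
    print("t",s["time"],"p",p.round(4),"yaw",round(yaw,1),"tilt",R[2,2].round(4),"j",s["joint_positions"].round(2),"F",s["ft_force"].round(1),"g",round(s["grip_width"]*87,1))
    for x,y,z,w in tg:
        d=R.T@(np.array([x,y,z])-p)/.3; dy=(w-yaw+180)%360-180
        print((x,y,z,w),"->",d.round(3),"spin",round(-dy/180,3))
E
python3 -c "
from h import *
plan((.5,-.25,.2,-27),(.4385,.093,.15,12),(.4385,.093,.068,12))"
```

```text
t 0.1 p [ 0.2665 -0.5924  0.2356] yaw -65.8 tilt -1.0 j [ 1.16  0.32 -0.07  1.45  0.02  1.37 -0.06] F [ 1.3 -0.8  0.6] g 86.8
(0.5, -0.25, 0.2, -27) -> [-0.721 -1.178  0.12 ] spin -0.215
(0.4385, 0.093, 0.15, 12) -> [-1.848 -1.46   0.288] spin -0.432
(0.4385, 0.093, 0.068, 12) -> [-1.847 -1.46   0.561] spin -0.432
```

```bash
python3 -c "
from h import *
plan((.43,-.35,.2,-38))"
```

```text
t 0.1 p [ 0.2665 -0.5924  0.2356] yaw -65.8 tilt -1.0 j [ 1.16  0.32 -0.07  1.45  0.02  1.37 -0.06] F [ 1.3 -0.8  0.6] g 86.8
(0.43, -0.35, 0.2, -38) -> [-0.513 -0.829  0.119] spin -0.154
```

Request:
drive_tool --rows '[[[-0.1,-0.16,0.02,-0.03,0],[-0.2,-0.32,0.05,-0.06,0],[-0.3,-0.5,0.07,-0.09,0],[-0.4,-0.65,0.1,-0.12,0],[-0.513,-0.83,0.12,-0.154,0],[-0.513,-0.83,0.12,-0.154,0],[-0.513,-0.83,0.12,-0.154,0]]]' --grip_force 25

```text
time: 0.98
position: [0.4303, -0.3504, 0.2003]
tool_rot: [2.969, -1.024, -0.001]
ft_force: [-0.6, 0.4, -1.1]
grip_width: 1.0
```

```bash
python3 -c "
from h import *
plan((.48,-.1,.2,-12))"
```

```text
t 0.975 p [ 0.4303 -0.3504  0.2003] yaw -38.0 tilt -1.0 j [ 0.91  0.16 -0.3   1.73  0.05  1.26 -0.07] F [-0.6  0.4 -1.1] g 87.0
(0.48, -0.1, 0.2, -12) -> [-0.384 -0.759  0.001] spin -0.145
```

Request:
drive_tool --rows '[[[-0.08,-0.15,0.0,-0.03,0],[-0.16,-0.3,0.0,-0.06,0],[-0.23,-0.45,0.0,-0.09,0],[-0.31,-0.6,0.0,-0.12,0],[-0.384,-0.76,0.0,-0.145,0],[-0.384,-0.76,0.0,-0.145,0]]]'

```text
time: 1.72
position: [0.4812, -0.0968, 0.201]
tool_rot: [-3.125, 0.319, -0.001]
ft_force: [0.1, -0.6, 0.2]
grip_width: 1.002
```

```bash
python3 -c "
from h import *
plan((.4385,.093,.16,12),(.4385,.093,.068,12))"
```

```text
t 1.725 p [ 0.4812 -0.0968  0.201 ] yaw -11.7 tilt -1.0 j [ 0.68  0.03 -0.54  1.87  0.01  1.25 -0.07] F [ 0.1 -0.6  0.2] g 87.2
(0.4385, 0.093, 0.16, 12) -> [-0.268 -0.591  0.137] spin -0.132
(0.4385, 0.093, 0.068, 12) -> [-0.268 -0.59   0.444] spin -0.132
```

Request:
drive_tool --rows '[[[-0.06,-0.13,0.03,-0.03,0],[-0.12,-0.26,0.06,-0.06,0],[-0.18,-0.4,0.09,-0.09,0],[-0.24,-0.53,0.12,-0.12,0],[-0.268,-0.59,0.137,-0.132,0],[-0.268,-0.59,0.137,-0.132,0],[-0.268,-0.59,0.137,-0.132,0],[-0.268,-0.59,0.137,-0.132,0]]]'

```text
time: 2.72
position: [0.4391, 0.0884, 0.1596]
tool_rot: [3.125, 0.318, 0.001]
ft_force: [0.3, 0.6, 0.5]
grip_width: 0.996
```

```bash
python3 -c "
from h import *
plan((.4385,.093,.068,12))"
```

```text
t 2.725 p [0.4391 0.0884 0.1596] yaw 11.6 tilt -1.0 j [ 0.5  -0.04 -0.73  2.01 -0.03  1.16 -0.02] F [0.3 0.6 0.5] g 86.6
(0.4385, 0.093, 0.068, 12) -> [ 0.001 -0.016  0.305] spin -0.002
```

Descend onto the jar cap (grasp point ~73 mm, tips ~54 mm) and grip.

Request:
drive_tool --rows '[[[0.0,-0.016,0.05,0,0],[0.0,-0.016,0.11,0,0],[0.0,-0.016,0.17,0,0],[0.0,-0.016,0.22,0,0],[0.0,-0.016,0.26,0,0],[0.0,-0.016,0.29,0,0],[0.0,-0.016,0.305,0,0],[0.0,-0.016,0.305,0,0],[0.0,-0.016,0.305,0,0],[0.0,-0.016,0.305,0,120],[0.0,-0.016,0.305,0,255],[0.0,-0.016,0.305,0,255],[0.0,-0.016,0.305,0,255],[0.0,-0.016,0.305,0,255],[0.0,-0.016,0.305,0,255],[0.0,-0.016,0.305,0,255],[0.0,-0.016,0.305,0,255],[0.0,-0.016,0.305,0,255]]]'

```text
time: 4.97
position: [0.4373, 0.0947, 0.0679]
tool_rot: [3.125, 0.323, -0.001]
ft_force: [-0.9, -0.6, 0.9]
grip_width: 0.431
```

```bash
python3 -c "
from h import *
plan((.4385,.093,.17,12))
from bench import ctrl
d=ctrl.get_image('side');cv2.imwrite('pics/s1.png',cv2.resize(d['img'][150:360,220:480],None,fx=2.5,fy=2.5))"
```

```text
t 4.975 p [0.4373 0.0947 0.0679] yaw 11.8 tilt -1.0 j [ 0.46  0.1  -0.75  2.1   0.09  0.97 -0.13] F [-0.9 -0.6  0.9] g 37.5
(0.4385, 0.093, 0.17, 12) -> [ 0.003  0.006 -0.34 ] spin -0.001
```

View pics/s1.png

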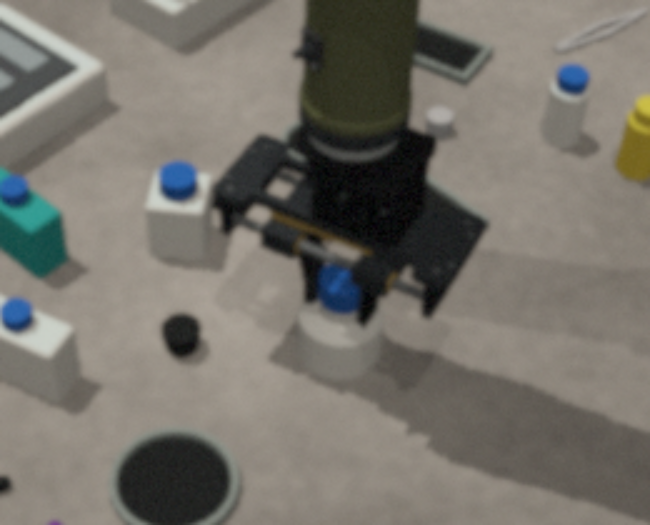

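Request:
drive_tool --rows '[[[0,0,-0.03,0,255],[0,0,-0.1,0,255],[0,0,-0.2,0,255],[0,0,-0.3,0,255],[0,0,-0.35,0,255],[0,0,-0.35,0,255],[0,0,-0.35,0,255]]]'

```text
time: 5.9
position: [0.4367, 0.0946, 0.1718]
tool_rot: [3.125, 0.323, -0.003]
ft_force: [-0.6, 0.7, -2.8]
grip_width: 0.432
```

```bash
python3 -c "
from h import *
plan((.446,.2785,.17,30))"
```

```text
t 5.9 p [0.4367 0.0946 0.1718] yaw 11.8 tilt -1.0 j [ 0.5  -0.05 -0.74  1.99 -0.04  1.19 -0.02] F [-0.6  0.7 -2.8] g 37.6
(0.446, 0.2785, 0.17, 30) -> [ 0.156 -0.594  0.006] spin -0.101
```

Holding 2.8 N, which is the jar. Carry it over.

Request:
drive_tool --rows '[[[0.02,-0.06,0,-0.01,255],[0.04,-0.16,0,-0.03,255],[0.07,-0.28,0,-0.05,255],[0.1,-0.4,0,-0.07,255],[0.13,-0.5,0,-0.09,255],[0.156,-0.57,0,-0.1,255],[0.156,-0.594,0.0,-0.1,255],[0.156,-0.594,0.0,-0.1,255],[0.156,-0.594,0.0,-0.1,255],[0.156,-0.594,0.0,-0.1,255]]]'

```text
time: 7.15
position: [0.4471, 0.2778, 0.1729]
tool_rot: [3.036, 0.805, 0.0]
ft_force: [-0.2, 0.1, -3.5]
grip_width: 0.431
```

```bash
python3 -c "
from h import *
plan((.446,.2785,.0715,30),(.446,.2785,.0695,30))"
```

```text
t 7.15 p [0.4471 0.2778 0.1729] yaw 29.7 tilt -1.0 j [ 0.24  0.19 -0.93  1.81  0.17  1.21 -0.22] F [-0.2  0.1 -3.5] g 37.5
(0.446, 0.2785, 0.0715, 30) -> [-0.002 -0.004  0.338] spin -0.002
(0.446, 0.2785, 0.0695, 30) -> [-0.002 -0.004  0.345] spin -0.002
```

Request:
drive_tool --rows '[[[-0.002,-0.004,0.06,0,255],[-0.002,-0.004,0.13,0,255],[-0.002,-0.004,0.2,0,255],[-0.002,-0.004,0.26,0,255],[-0.002,-0.004,0.3,0,255],[-0.002,-0.004,0.32,0,255],[-0.002,-0.004,0.33,0,255],[-0.002,-0.004,0.335,0,255],[-0.002,-0.004,0.338,0,255],[-0.002,-0.004,0.338,0,255],[-0.002,-0.004,0.338,0,255]]]'

```text
time: 8.52
position: [0.4458, 0.2796, 0.0717]
tool_rot: [3.036, 0.808, 0.001]
ft_force: [-0.4, 0.1, -1.9]
grip_width: 0.43
```

```bash
python3 -c "
from h import *
plan((.446,.2785,.0705,30))"
```

```text
t 8.525 p [0.4458 0.2796 0.0717] yaw 29.8 tilt -1.0 j [ 0.17  0.33 -0.88  1.92  0.29  1.03 -0.32] F [-0.4  0.1 -1.9] g 37.5
(0.446, 0.2785, 0.0705, 30) -> [-0.001  0.003  0.004] spin -0.001
```

Just above or on the floor; inch down 1–2 mm, then release.

Request:
drive_tool --rows '[[[0,0,0.002,0,255],[0,0,0.004,0,255],[0,0,0.005,0,255],[0,0,0.005,0,255]]]'

```text
time: 9.02
position: [0.4458, 0.2796, 0.0709]
tool_rot: [3.035, 0.808, 0.0]
ft_force: [-1.4, -2.3, 5.9]
grip_width: 0.43
```

Request:
drive_tool --rows '[[[0,0,0.004,0,130],[0,0,0.004,0,100],[0,0,0.004,0,60],[0,0,0.004,0,20],[0,0,0.004,0,0],[0,0,0.004,0,0],[0,0,0.004,0,0],[0,0,-0.06,0,0],[0,0,-0.15,0,0],[0,0,-0.25,0,0],[0,0,-0.35,0,0],[0,0,-0.45,0,0],[0,0,-0.45,0,0],[0,0,-0.45,0,0]]]'

```text
time: 10.78
position: [0.4455, 0.2794, 0.2051]
tool_rot: [3.035, 0.808, 0.0]
ft_force: [0.9, -0.8, -0.7]
grip_width: 1.002
```

```bash
python3 -c "
from h import *
plan((.50,.0,.2,0))"
```

```text
t 10.775 p [0.4455 0.2794 0.2051] yaw 29.8 tilt -1.0 j [ 0.26  0.16 -0.94  1.77  0.14  1.27 -0.2 ] F [ 0.9 -0.8 -0.7] g 87.1
(0.5, 0.0, 0.2, 0) -> [-0.305  0.898  0.017] spin 0.166
```

Request:
drive_tool --rows '[[[-0.05,0.14,0,0.03,0],[-0.1,0.3,0,0.055,0],[-0.16,0.47,0,0.085,0],[-0.21,0.64,0,0.12,0],[-0.26,0.8,0,0.15,0],[-0.305,0.9,0,0.166,0],[-0.305,0.9,0,0.166,0],[-0.305,0.9,0,0.166,0],[-0.305,0.9,0,0.166,0]]]'

```text
time: 11.9
position: [0.5003, 0.0016, 0.205]
tool_rot: [-3.141, -0.003, 0.0]
ft_force: [0.7, 0.8, 0.3]
grip_width: 1.002
```

```bash
python3 -c "
from h import *
plan((.4437,-.2545,.17,-90))"
```

```text
t 11.9 p [0.5003 0.0016 0.205 ] yaw 0.1 tilt -1.0 j [ 0.61  0.06 -0.68  1.84  0.04  1.26 -0.08] F [0.7 0.8 0.3] g 87.2
(0.4437, -0.2545, 0.17, -90) -> [-0.19   0.853  0.116] spin 0.501
```

Request:
drive_tool --rows '[[[-0.02,0.1,0,0.05,0],[-0.04,0.2,0.02,0.1,0],[-0.07,0.32,0.03,0.16,0],[-0.1,0.45,0.05,0.21,0],[-0.13,0.58,0.07,0.27,0],[-0.16,0.7,0.09,0.32,0],[-0.18,0.8,0.1,0.38,0],[-0.19,0.85,0.115,0.44,0],[-0.19,0.85,0.115,0.5,0],[-0.19,0.85,0.115,0.5,0],[-0.19,0.85,0.115,0.5,0],[-0.19,0.85,0.115,0.5,0]]]'

```text
time: 13.4
position: [0.4435, -0.2547, 0.1707]
tool_rot: [2.223, -2.22, 0.0]
ft_force: [-0.1, -0.3, -0.2]
grip_width: 1.002
```

```bash
python3 -c "
from h import *
plan((.443,-.253,.040,-90))"
```

```text
t 13.4 p [ 0.4435 -0.2547  0.1707] yaw -89.9 tilt -1.0 j [ 0.84  0.09 -0.39  1.87  0.04  1.19 -1.13] F [-0.1 -0.3 -0.2] g 87.1
(0.443, -0.253, 0.04, -90) -> [-0.006  0.002  0.436] spin 0.0
```

Request:
drive_tool --rows '[[[-0.006,0.002,0.07,0,0],[-0.006,0.002,0.15,0,0],[-0.006,0.002,0.23,0,0],[-0.006,0.002,0.31,0,0],[-0.006,0.002,0.37,0,0],[-0.006,0.002,0.41,0,0],[-0.006,0.002,0.435,0,0],[-0.006,0.002,0.435,0,0],[-0.006,0.002,0.435,0,0],[-0.006,0.002,0.435,0,80],[-0.006,0.002,0.435,0,120],[-0.006,0.002,0.435,0,255],[-0.006,0.002,0.435,0,255],[-0.006,0.002,0.435,0,255],[-0.006,0.002,0.435,0,255],[-0.006,0.002,0.435,0,255]]]' --grip_force 15

```text
time: 15.4
position: [0.4426, -0.2535, 0.0401]
tool_rot: [2.22, -2.223, 0.0]
ft_force: [0.4, -0.3, -0.6]
grip_width: 0.434
```

```bash
python3 -c "
from h import *
plan()
from bench import ctrl
d=ctrl.get_image('side');cv2.imwrite('pics/s2.png',cv2.resize(d['img'][80:380,220:540],None,fx=2,fy=2))"
```

```text
t 15.4 p [ 0.4426 -0.2535  0.0401] yaw -90.1 tilt -1.0 j [ 0.82  0.24 -0.38  1.99  0.11  0.93 -1.2 ] F [ 0.4 -0.3 -0.6] g 37.7
```

View pics/s2.png

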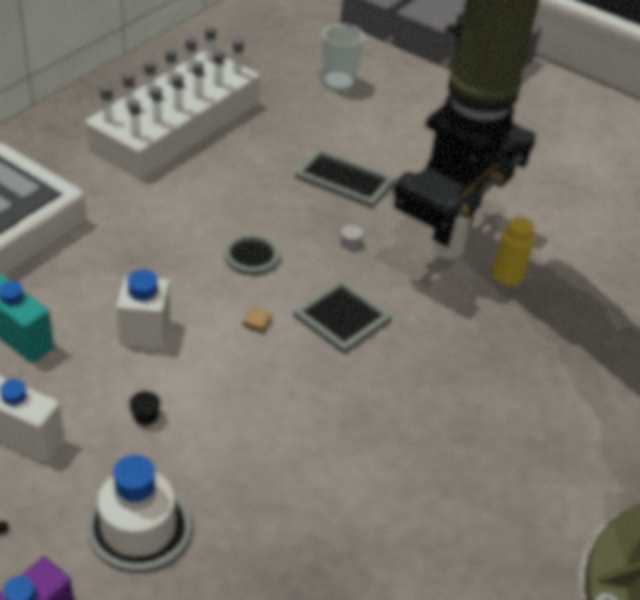

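The jar stands upright in its tray and the vial is gripped at 37.7 mm. Lift it and carry it over.

Request:
drive_tool --rows '[[[0,0,-0.04,0,255],[0,0,-0.12,0,255],[0,0,-0.24,0,255],[0,0,-0.36,0,255],[0,0,-0.4,0,255],[0,0,-0.4,0,255],[0,0,-0.4,0,255]]]'

```text
time: 16.32
position: [0.4416, -0.2529, 0.1585]
tool_rot: [2.22, -2.222, -0.004]
ft_force: [-0.3, -0.8, -1.1]
grip_width: 0.43
```

```bash
python3 -c "
from h import *
plan((.611,-.084,.16,-60))"
```

```text
t 16.325 p [ 0.4416 -0.2529  0.1585] yaw -90.1 tilt -1.0 j [ 0.84  0.1  -0.39  1.88  0.04  1.17 -1.14] F [-0.3 -0.8 -1.1] g 37.4
(0.611, -0.084, 0.16, -60) -> [-0.564 -0.564 -0.005] spin -0.167
```

Request:
drive_tool --rows '[[[-0.06,-0.06,0,-0.02,255],[-0.14,-0.14,0,-0.045,255],[-0.24,-0.24,0,-0.075,255],[-0.34,-0.34,0,-0.105,255],[-0.44,-0.44,0,-0.135,255],[-0.53,-0.53,0,-0.16,255],[-0.564,-0.564,0,-0.167,255],[-0.564,-0.564,0,-0.167,255],[-0.564,-0.564,0,-0.167,255],[-0.564,-0.564,0,-0.167,255]]]'

```text
time: 17.58
position: [0.6113, -0.0861, 0.16]
tool_rot: [2.717, -1.574, 0.0]
ft_force: [-0.3, 0.0, -1.4]
grip_width: 0.433
```

```bash
python3 -c "
from h import *
plan((.611,-.084,.044,-60))"
```

```text
t 17.575 p [ 0.6113 -0.0861  0.16  ] yaw -60.2 tilt -1.0 j [ 0.56  0.35 -0.57  1.62  0.2   1.23 -1.1 ] F [-0.3  0.  -1.4] g 37.6
(0.611, -0.084, 0.044, -60) -> [-0.007 -0.003  0.387] spin -0.001
```

Request:
drive_tool --rows '[[[-0.007,-0.003,0.06,0,255],[-0.007,-0.003,0.14,0,255],[-0.007,-0.003,0.22,0,255],[-0.007,-0.003,0.29,0,255],[-0.007,-0.003,0.34,0,255],[-0.007,-0.003,0.37,0,255],[-0.007,-0.003,0.38,0,255],[-0.007,-0.003,0.387,0,255],[-0.007,-0.003,0.387,0,255],[-0.007,-0.003,0.39,0,255],[-0.007,-0.003,0.392,0,255],[-0.007,-0.003,0.392,0,255]]]'

```text
time: 19.08
position: [0.612, -0.0822, 0.0431]
tool_rot: [-2.72, 1.571, -0.001]
ft_force: [-0.7, 0.8, 2.9]
grip_width: 0.436
```

Request:
drive_tool --rows '[[[0,0,0,0,130],[0,0,0,0,100],[0,0,0,0,60],[0,0,0,0,20],[0,0,0,0,0],[0,0,0,0,0],[0,0,0,0,0],[0,0,-0.06,0,0],[0,0,-0.16,0,0],[0,0,-0.28,0,0],[0,0,-0.4,0,0],[0,0,-0.45,0,0],[0,0,-0.45,0,0],[0,0,-0.45,0,0]]]'

```text
time: 20.82
position: [0.6108, -0.0822, 0.1759]
tool_rot: [2.72, -1.571, -0.004]
ft_force: [-0.9, -0.9, -0.4]
grip_width: 0.999
```

```bash
python3 -c "
from h import *
plan((.6195,.09,.17,34),(.6195,.09,.17,-56))"
```

```text
t 20.825 p [ 0.6108 -0.0822  0.1759] yaw -60.0 tilt -1.0 j [ 0.56  0.34 -0.58  1.6   0.19  1.26 -1.1 ] F [-0.9 -0.9 -0.4] g 86.9
(0.6195, 0.09, 0.17, 34) -> [-0.483 -0.312  0.02 ] spin -0.522
(0.6195, 0.09, 0.17, -56) -> [-0.483 -0.312  0.02 ] spin -0.022
```

Request:
drive_tool --rows '[[[-0.06,-0.04,0,-0.005,0],[-0.15,-0.1,0,-0.01,0],[-0.27,-0.17,0.01,-0.02,0],[-0.39,-0.25,0.02,-0.022,0],[-0.47,-0.3,0.02,-0.022,0],[-0.483,-0.312,0.02,-0.022,0],[-0.483,-0.312,0.02,-0.022,0],[-0.483,-0.312,0.02,-0.022,0],[-0.483,-0.312,0.02,-0.022,0]]]'

```text
time: 21.95
position: [0.6206, 0.0885, 0.1713]
tool_rot: [2.771, -1.479, 0.0]
ft_force: [0.3, 1.3, -0.1]
grip_width: 1.001
```

```bash
python3 -c "
from h import *
plan((.619,.09,.040,-56))"
```

```text
t 21.95 p [0.6206 0.0885 0.1713] yaw -56.2 tilt -1.0 j [ 0.33  0.38 -0.65  1.58  0.24  1.26 -1.34] F [ 0.3  1.3 -0.1] g 87.1
(0.619, 0.09, 0.04, -56) -> [-0.007  0.001  0.438] spin -0.001
```

Request:
drive_tool --rows '[[[-0.007,0.001,0.07,0,0],[-0.007,0.001,0.15,0,0],[-0.007,0.001,0.23,0,0],[-0.007,0.001,0.31,0,0],[-0.007,0.001,0.37,0,0],[-0.007,0.001,0.41,0,0],[-0.007,0.001,0.437,0,0],[-0.007,0.001,0.437,0,0],[-0.007,0.001,0.437,0,0],[-0.007,0.001,0.437,0,60],[-0.007,0.001,0.437,0,100],[-0.007,0.001,0.437,0,255],[-0.007,0.001,0.437,0,255],[-0.007,0.001,0.437,0,255],[-0.007,0.001,0.437,0,255],[-0.007,0.001,0.437,0,255],[-0.007,0.001,0.437,0,255]]]' --grip_force 25

```text
time: 24.08
position: [0.619, 0.0916, 0.0403]
tool_rot: [2.773, -1.476, 0.0]
ft_force: [0.7, -0.3, 1.4]
grip_width: 0.571
```

```bash
python3 -c "
from h import *
plan()"
```

```text
t 24.075 p [0.619  0.0916 0.0403] yaw -56.1 tilt -1.0 j [ 0.29  0.51 -0.61  1.7   0.33  1.04 -1.4 ] F [ 0.7 -0.3  1.4] g 49.7
```

Request:
drive_tool --rows '[[[0,0,-0.04,0,255],[0,0,-0.12,0,255],[0,0,-0.24,0,255],[0,0,-0.36,0,255],[0,0,-0.43,0,255],[0,0,-0.43,0,255],[0,0,-0.43,0,255]]]'

```text
time: 24.95
position: [0.6181, 0.0915, 0.1678]
tool_rot: [2.772, -1.475, -0.003]
ft_force: [-0.8, -0.3, -2.4]
grip_width: 0.572
```

```bash
python3 -c "
from h import *
plan((.470,-.0735,.17,-6.8))"
```

```text
t 24.95 p [0.6181 0.0915 0.1678] yaw -56.1 tilt -1.0 j [ 0.33  0.38 -0.65  1.59  0.24  1.26 -1.34] F [-0.8 -0.3 -2.4] g 49.7
(0.47, -0.0735, 0.17, -6.8) -> [ 0.181  0.717 -0.006] spin -0.274
```

Request:
drive_tool --rows '[[[0.015,0.06,0,-0.02,255],[0.035,0.15,0,-0.06,255],[0.065,0.26,0,-0.1,255],[0.095,0.38,0,-0.15,255],[0.125,0.5,0,-0.19,255],[0.155,0.61,0,-0.23,255],[0.175,0.69,0,-0.26,255],[0.181,0.717,0,-0.274,255],[0.181,0.717,0,-0.274,255],[0.181,0.717,0,-0.274,255],[0.181,0.717,0,-0.274,255]]]'

```text
time: 26.32
position: [0.471, -0.0727, 0.169]
tool_rot: [-3.136, 0.183, 0.001]
ft_force: [0.3, -0.3, -1.1]
grip_width: 0.572
```

```bash
python3 -c "
from h import *
plan((.470,-.0735,.0443,-6.8))
from bench import ctrl
d=ctrl.get_image('top')
for c in darks(d): print(c[1],c[2])
"
```

```text
t 26.325 p [ 0.471  -0.0727  0.169 ] yaw -6.7 tilt -1.0 j [ 0.79  0.03 -0.69  1.93  0.02  1.19 -0.03] F [ 0.3 -0.3 -1.1] g 49.8
(0.47, -0.0735, 0.0443, -6.8) -> [-0.003  0.003  0.416] spin 0.001
[ 615   84   25   88 1165] [626.96995708 129.01287554]
[  0 147  48  15 627] [ 23.02551834 154.1754386 ]
[   0  147   71   89 2087] [ 52.31911835 198.94489698]
[468 173  35  68 536] [486.31529851 192.64925373]
[626 174  14  43 512] [633.3203125  195.07617188]
[ 366  182   70  298 7067] [408.41998019 286.97778407]
[105 213  58  26 313] [133.46325879 225.48242812]
[247 230  16  15 187] [254.27272727 237.13368984]
[184 263  40  43 227] [209.77092511 292.16299559]
```

Request:
drive_tool --rows '[[[-0.003,0.003,0.07,0.001,255],[-0.003,0.003,0.15,0.001,255],[-0.003,0.003,0.24,0.001,255],[-0.003,0.003,0.31,0.001,255],[-0.003,0.003,0.36,0.001,255],[-0.003,0.003,0.39,0.001,255],[-0.003,0.003,0.405,0.001,255],[-0.003,0.003,0.412,0.001,255],[-0.003,0.003,0.416,0.001,255],[-0.003,0.003,0.418,0.001,255],[-0.003,0.003,0.419,0.001,255],[-0.003,0.003,0.419,0.001,255]]]'

```text
time: 27.88
position: [0.4699, -0.0743, 0.0437]
tool_rot: [3.136, -0.19, 0.0]
ft_force: [-0.2, -1.0, -1.1]
grip_width: 0.572
```

```bash
python3 -c "
from h import *
plan((.470,-.0735,.0433,-6.8))
from bench import ctrl
d=ctrl.get_image('side')
cv2.imwrite('pics/s3.png',cv2.resize(d['img'][130:330,260:510],None,fx=3,fy=3,interpolation=2))
"
```

```text
t 27.875 p [ 0.4699 -0.0743  0.0437] yaw -6.9 tilt -1.0 j [ 0.74  0.21 -0.68  2.06  0.16  0.93 -0.15] F [-0.2 -1.  -1.1] g 49.8
(0.47, -0.0735, 0.0433, -6.8) -> [ 0.    -0.003  0.001] spin -0.001
```

View pics/s3.png

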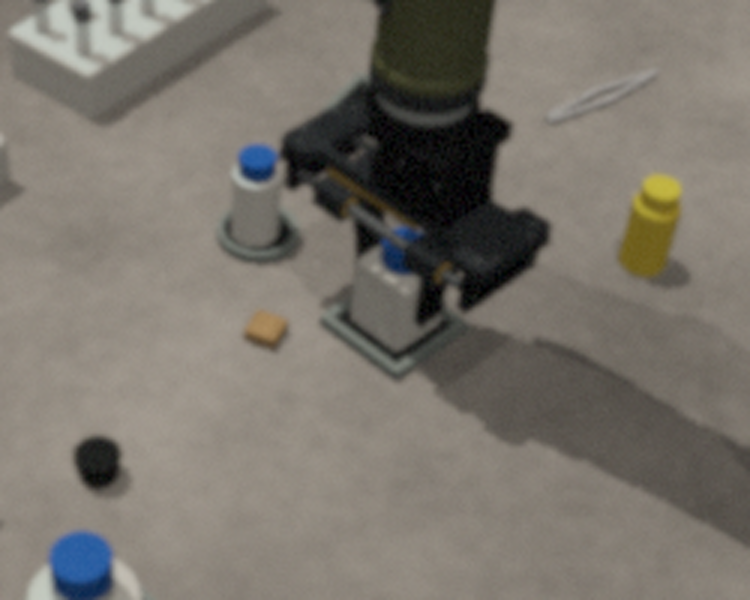

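The bottle is over its tray with sides parallel, and the vial stands in its own tray. Inch down to contact.

Request:
drive_tool --rows '[[[0,-0.001,0.001,0,255],[0,-0.001,0.002,0,255],[0,-0.001,0.003,0,255],[0,-0.001,0.003,0,255]]]'

```text
time: 28.42
position: [0.47, -0.0739, 0.0433]
tool_rot: [3.135, -0.189, -0.0]
ft_force: [-2.5, 0.4, 4.8]
grip_width: 0.574
```

Request:
drive_tool --rows '[[[0,0,0,0,95],[0,0,0,0,80],[0,0,0,0,50],[0,0,0,0,20],[0,0,0,0,0],[0,0,0,0,0],[0,0,0,0,0],[0,0,-0.06,0,0],[0,0,-0.16,0,0],[0,0,-0.28,0,0],[0,0,-0.4,0,0],[0,0,-0.5,0,0],[0,0,-0.5,0,0],[0,0,-0.5,0,0]]]'

```text
time: 30.18
position: [0.4695, -0.0738, 0.1927]
tool_rot: [3.135, -0.189, -0.0]
ft_force: [-0.0, -0.0, -0.8]
grip_width: 1.001
```

```bash
python3 -c "
from h import *
plan((.56,.16,.19,-50),(.609,.2785,.17,-76))"
```

```text
t 30.175 p [ 0.4695 -0.0738  0.1927] yaw -6.9 tilt -1.0 j [ 0.8   0.   -0.7   1.91  0.    1.23 -0.01] F [-0.  -0.  -0.8] g 87.1
(0.56, 0.16, 0.19, -50) -> [ 0.206 -0.81   0.009] spin 0.239
(0.609, 0.2785, 0.17, -76) -> [ 0.32  -1.222  0.075] spin 0.384
```

Request:
drive_tool --rows '[[[0.03,-0.1,0,0.03,0],[0.06,-0.22,0,0.07,0],[0.09,-0.36,0,0.11,0],[0.13,-0.5,0,0.15,0],[0.16,-0.64,0,0.19,0],[0.206,-0.81,0,0.239,0],[0.206,-0.81,0,0.239,0],[0.206,-0.81,0,0.239,0],[0.206,-0.81,0,0.239,0]]]'

```text
time: 31.3
position: [0.5603, 0.158, 0.1921]
tool_rot: [2.845, -1.328, -0.001]
ft_force: [0.8, -0.1, 0.4]
grip_width: 1.004
```

```bash
python3 -c "
from h import *
plan((.609,.279,.17,-76))"
```

```text
t 31.3 p [0.5603 0.158  0.1921] yaw -50.0 tilt -1.0 j [ 0.37  0.3  -0.82  1.66  0.23  1.28 -1.37] F [ 0.8 -0.1  0.4] g 87.4
(0.609, 0.279, 0.17, -76) -> [-0.205 -0.384  0.073] spin 0.144
```

Request:
drive_tool --rows '[[[-0.03,-0.06,0.01,0.03,0],[-0.08,-0.15,0.03,0.06,0],[-0.13,-0.25,0.05,0.09,0],[-0.18,-0.34,0.065,0.12,0],[-0.205,-0.384,0.073,0.144,0],[-0.205,-0.384,0.073,0.144,0],[-0.205,-0.384,0.073,0.144,0],[-0.205,-0.384,0.073,0.144,0]]]'

```text
time: 32.3
position: [0.6095, 0.2794, 0.1711]
tool_rot: [2.476, -1.932, 0.002]
ft_force: [-0.1, 1.0, -0.4]
grip_width: 1.001
```

```bash
python3 -c "
from h import *
plan((.609,.279,.04,-76))"
```

```text
t 32.3 p [0.6095 0.2794 0.1711] yaw -75.9 tilt -1.0 j [ 0.06  0.5  -0.73  1.46  0.33  1.31 -2.02] F [-0.1  1.  -0.4] g 87.1
(0.609, 0.279, 0.04, -76) -> [0.    0.002 0.437] spin 0.0
```

Request:
drive_tool --rows '[[[0,0.002,0.07,0,0],[0,0.002,0.15,0,0],[0,0.002,0.23,0,0],[0,0.002,0.31,0,0],[0,0.002,0.37,0,0],[0,0.002,0.41,0,0],[0,0.002,0.437,0,0],[0,0.002,0.437,0,0],[0,0.002,0.437,0,0],[0,0.002,0.437,0,80],[0,0.002,0.437,0,130],[0,0.002,0.437,0,255],[0,0.002,0.437,0,255],[0,0.002,0.437,0,255],[0,0.002,0.437,0,255],[0,0.002,0.437,0,255],[0,0.002,0.437,0,255]]]'

```text
time: 34.42
position: [0.6088, 0.2804, 0.0397]
tool_rot: [2.477, -1.931, 0.001]
ft_force: [-0.4, -0.8, 0.4]
grip_width: 0.411
```

```bash
python3 -c "
from h import *
plan()"
```

```text
t 34.425 p [0.6088 0.2804 0.0397] yaw -75.9 tilt -1.0 j [ 0.03  0.61 -0.67  1.58  0.42  1.1  -2.08] F [-0.4 -0.8  0.4] g 35.7
```

Request:
drive_tool --rows '[[[0,0,-0.04,0,255],[0,0,-0.12,0,255],[0,0,-0.24,0,255],[0,0,-0.36,0,255],[0,0,-0.47,0,255],[0,0,-0.5,0,255],[0,0,-0.5,0,255],[0,0,-0.5,0,255]]]'

```text
time: 35.42
position: [0.6076, 0.2804, 0.1877]
tool_rot: [2.476, -1.929, -0.002]
ft_force: [-0.3, -0.7, -2.0]
grip_width: 0.413
```

```bash
python3 -c "
from h import *
plan((.62,0.01,.19,-80))"
```

```text
t 35.425 p [0.6076 0.2804 0.1877] yaw -75.8 tilt -1.0 j [ 0.06  0.49 -0.73  1.44  0.33  1.34 -2.01] F [-0.3 -0.7 -2. ] g 35.9
(0.62, 0.01, 0.19, -80) -> [ 0.884  0.18  -0.007] spin 0.023
```

Request:
drive_tool --rows '[[[0.06,0.01,0,0,255],[0.17,0.03,0,0.005,255],[0.32,0.06,0,0.01,255],[0.47,0.1,0,0.015,255],[0.62,0.13,0,0.02,255],[0.77,0.16,0,0.023,255],[0.86,0.178,0,0.023,255],[0.884,0.18,0,0.023,255],[0.884,0.18,0,0.023,255],[0.884,0.18,0,0.023,255],[0.884,0.18,0,0.023,255]]]'

```text
time: 36.8
position: [0.6208, 0.0125, 0.1898]
tool_rot: [-2.409, 2.016, 0.001]
ft_force: [0.1, 0.6, -2.1]
grip_width: 0.41
```

```bash
python3 -c "
from h import *
plan((.618,-.280,.18,-82.1))"
```

```text
t 36.8 p [0.6208 0.0125 0.1898] yaw -79.8 tilt -1.0 j [ 0.47  0.36 -0.66  1.57  0.22  1.29 -1.62] F [ 0.1  0.6 -2.1] g 35.7
(0.618, -0.28, 0.18, -82.1) -> [0.958 0.181 0.032] spin 0.013
```

Request:
drive_tool --rows '[[[0.06,0.01,0,0,255],[0.17,0.03,0,0.005,255],[0.32,0.06,0,0.01,255],[0.47,0.1,0,0.013,255],[0.62,0.13,0,0.013,255],[0.77,0.16,0.01,0.013,255],[0.89,0.178,0.02,0.013,255],[0.95,0.18,0.03,0.013,255],[0.958,0.18,0.03,0.013,255],[0.958,0.18,0.03,0.013,255],[0.958,0.18,0.03,0.013,255],[0.958,0.18,0.03,0.013,255]]]'

```text
time: 38.3
position: [0.6181, -0.2804, 0.1811]
tool_rot: [-2.367, 2.065, -0.001]
ft_force: [0.6, -0.8, -2.1]
grip_width: 0.411
```

```bash
python3 -c "
from h import *
plan((.618,-.280,.0435,-82.1))"
```

```text
t 38.3 p [ 0.6181 -0.2804  0.1811] yaw -82.2 tilt -1.0 j [ 0.77  0.46 -0.53  1.43  0.23  1.31 -1.2 ] F [ 0.6 -0.8 -2.1] g 35.7
(0.618, -0.28, 0.0435, -82.1) -> [-0.001  0.     0.459] spin -0.001
```

Request:
drive_tool --rows '[[[0,0,0.07,0,255],[0,0,0.16,0,255],[0,0,0.26,0,255],[0,0,0.34,0,255],[0,0,0.39,0,255],[0,0,0.42,0,255],[0,0,0.44,0,255],[0,0,0.45,0,255],[0,0,0.455,0,255],[0,0,0.457,0,255],[0,0,0.457,0,255]]]'

```text
time: 39.67
position: [0.6178, -0.2819, 0.044]
tool_rot: [2.365, -2.068, 0.001]
ft_force: [-0.3, -0.2, -2.7]
grip_width: 0.407
```

```bash
python3 -c "
from h import *
plan((.618,-.280,.0427,-82.1))
from bench import ctrl
d=ctrl.get_image('side')
cv2.imwrite('pics/s4.png',cv2.resize(d['img'][90:290,280:530],None,fx=3,fy=3,interpolation=2))
"
```

```text
t 39.675 p [ 0.6178 -0.2819  0.044 ] yaw -82.3 tilt -1.0 j [ 0.76  0.58 -0.49  1.55  0.3   1.08 -1.25] F [-0.3 -0.2 -2.7] g 35.4
(0.618, -0.28, 0.0427, -82.1) -> [-0.006 -0.001  0.004] spin -0.001
```

View pics/s4.png

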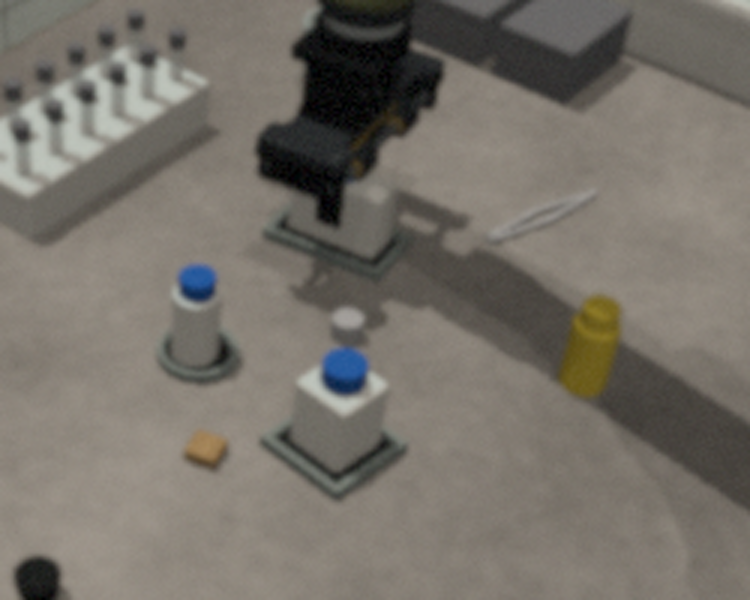

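Request:
drive_tool --rows '[[[-0.005,0,0.001,0,255],[-0.005,0,0.002,0,255],[-0.005,0,0.003,0,255],[-0.005,0,0.004,0,255],[-0.005,0,0.004,0,255]]]'

```text
time: 40.35
position: [0.6175, -0.2803, 0.0427]
tool_rot: [2.365, -2.068, 0.0]
ft_force: [-1.0, 0.8, -0.4]
grip_width: 0.408
```

Request:
drive_tool --rows '[[[0,0,0.001,0,255],[0,0,0.002,0,255],[0,0,0.002,0,255]]]'

```text
time: 40.72
position: [0.6175, -0.2803, 0.0426]
tool_rot: [2.365, -2.068, 0.0]
ft_force: [-4.2, 1.3, 4.8]
grip_width: 0.414
```

Request:
drive_tool --rows '[[[0,0,0,0,135],[0,0,0,0,100],[0,0,0,0,60],[0,0,0,0,20],[0,0,0,0,0],[0,0,0,0,0],[0,0,0,0,0],[0,0,-0.06,0,0],[0,0,-0.16,0,0],[0,0,-0.28,0,0],[0,0,-0.4,0,0],[0,0,-0.5,0,0],[0,0,-0.5,0,0],[0.3,-0.3,-0.6,0,0],[0.6,0.1,-0.6,0,0],[0.6,0.4,-0.6,0,0],[0.6,0.5,-0.6,0,0],[0.6,0.5,-0.6,0,0],[0.6,0.5,-0.6,0,0]]]'

```text
time: 43.1
position: [0.486, -0.4847, 0.2216]
tool_rot: [2.35, -2.078, -0.002]
ft_force: [0.5, -0.3, 0.5]
grip_width: 1.002
```

```bash
python3 - <<'E'
from h import *
plan()
from bench import ctrl
for n in("top","side"):
    d=ctrl.get_image(n); cv2.imwrite(f"pics/{n}9.png",d["img"]); pickle.dump(d,open(f"pics/{n}9.pkl","wb"))
t=load("top9")
hsv=cv2.cvtColor(t["img"],cv2.COLOR_BGR2HSV)
for i,st,c,m in caps(t): print("cap",c.round(1),onz(t,c,.08).round(4))
for nm,(X,Y),zt in(("square",(.47,-.073),.065),("flat",(.618,-.28),.065)):
    x,y=[int(v) for v in min(caps(t),key=lambda q:np.hypot(*(onz(t,q[2],.08)[0]-(X,Y))))[2]]
    w=((hsv[...,1]<60)&(hsv[...,2]>115))|((abs(hsv[...,0].astype(int)-112)<10)&(hsv[...,1]>60))
    r=np.zeros_like(w); r[y-32:y+33,x-32:x+33]=1
    ct=max(cv2.findContours((w&r).astype(np.uint8),0,cv2.CHAIN_APPROX_NONE)[0],key=cv2.contourArea).reshape(-1,2)
    print(nm,cv2.minAreaRect((onz(t,ct,zt)*1000).astype(np.float32)))
a=cv2.resize(t["img"][120:350,90:520],None,fx=1.86,fy=1.86,interpolation=2)
cv2.imwrite("pics/f.png",cv2.convertScaleAbs(a,alpha=1.8))
E
```

```text
t 43.1 p [ 0.486  -0.4847  0.2216] yaw -83.0 tilt -1.0 j [ 1.08  0.45 -0.47  1.36  0.21  1.39 -0.84] F [ 0.5 -0.3  0.5] g 87.2
cap [246.8 137.6] [[0.7147 0.1879]]
cap [392.4 190.4] [[ 0.6134 -0.0821]]
cap [495.7 189. ] [[ 0.6171 -0.2792]]
cap [390.6 267.7] [[ 0.4704 -0.0749]]
cap [194.6 280.4] [[0.4483 0.2782]]
cap [118.9 283.3] [[0.4424 0.4175]]
square ((470.914794921875, -75.15656280517578), (48.221988677978516, 47.4832878112793), 82.94013214111328)
flat ((618.44482421875, -280.7608642578125), (81.87390899658203, 35.31479263305664), 7.581621170043945)
```

View pics/f.png

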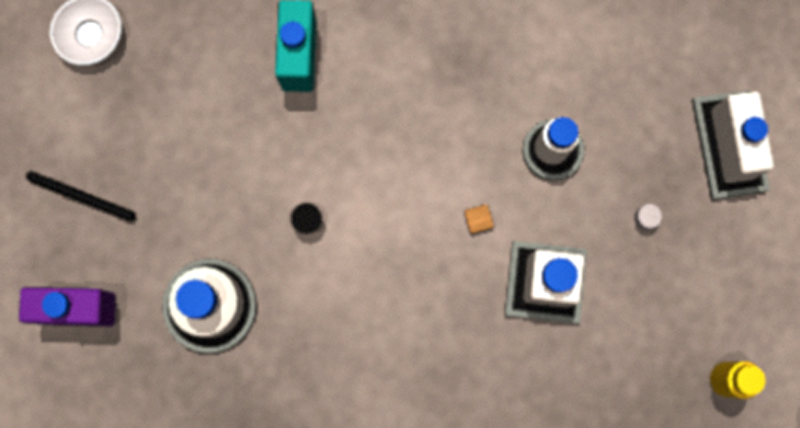

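View pics/side9.png

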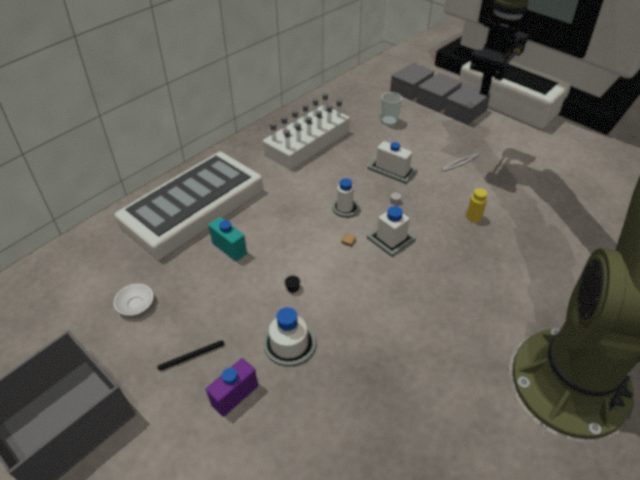

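Both views show all four containers upright inside their trays (top crop: jar (205,303), vial (557,138), square (555,278), flat (748,135)). The look-alikes haven't moved, and the gripper is clear of everything.

```bash
python3 -c "
from bench import ctrl
print(ctrl.get_state()['time']); print(ctrl.close_job())"
```

```text
43.2
the job is handed in; nothing more can be done
None
```

All four white containers (jar, vial, square bottle, flat bottle) are standing upright in their matching trays. I handed the job in at 43.2 s, against the 102 s limit. I lowered each container until the wrist force showed contact with the tray floor, and only then opened the gripper.

**Position:** in the last pictures, the square and flat bottles' outlines lie within about 2.5 mm of their tray centres. The jar and vial caps lie within about 3 mm. Both are well inside the 8 mm clearance per side.

**Alignment:** the square bottle lines up with its tray to within about 0.2° and the flat bottle to within about 0.6°.

**Everything else:** the purple, turquoise and yellow look-alikes were not touched. The highest contact force I read at the end of any move was about 6.5 N.

**Disagreement between cameras:** the side camera's first cap positions differed from the top camera's by about 3–5 mm. I mostly relied on the top camera; for the vial I aimed between the two. No check failed.

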